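# Stack plaques on the sloping racks by length

## Task

Sort the four wooden plaques from the two mixed piles onto the two sloping racks: both long plaques on the long rack and both short ones on the short rack, two to a rack, one flat on top of the other. Each must lie face up, lengthwise up the slope and straight, with its lower end against the rack's backstop and without hanging over the sides of the bed. Leave the fluted cup and the sanding block where they are.

Things in the scene. Friction and masses are not known exactly. Their poses are not given: they have to be found in the camera images.
- long_1: long plaque of pale wood, 120 x 60 x 16 mm; lower 12 mm full size, upper 4 mm a panel 4 mm smaller all round. Origin: centre of its underside; x along its length, y across the 60 mm, z out of its face. About 0.11 kg. Starts face up on the table in one of two piles, each of one long and one short plaque, either uppermost
- long_2: long plaque of pale wood, 120 x 60 x 16 mm; lower 12 mm full size, upper 4 mm a panel 4 mm smaller all round. Origin: centre of its underside; x along its length, y across the 60 mm, z out of its face. About 0.11 kg. Starts face up on the table in one of two piles, each of one long and one short plaque, either uppermost
- short_1: short plaque of pale wood, 80 x 60 x 16 mm; lower 12 mm full size, upper 4 mm a panel 4 mm smaller all round. Origin: centre of its underside; x along its length, y across the 60 mm, z out of its face. About 0.075 kg. Starts face up on the table in one of two piles, each of one long and one short plaque, either uppermost
- short_2: short plaque of pale wood, 80 x 60 x 16 mm; lower 12 mm full size, upper 4 mm a panel 4 mm smaller all round. Origin: centre of its underside; x along its length, y across the 60 mm, z out of its face. About 0.075 kg. Starts face up on the table in one of two piles, each of one long and one short plaque, either uppermost
- long_bed: bed of the long rack: 124 mm long up the slope, 84 mm wide, sloping down at 24 degrees away from the robot, open at the sides; a backstop board 36 mm high, 9 mm thick stands square on its low, far end. Origin on the bed's surface at the middle of the backstop's inner face, about 24 mm over the table; x up the slope towards the robot, y across the bed, z square out of the bed
- short_bed: bed of the short rack: 84 mm long up the slope, 84 mm wide, sloping down at 24 degrees away from the robot, open at the sides; a backstop board 36 mm high, 9 mm thick stands square on its low, far end. Origin on the bed's surface at the middle of the backstop's inner face, about 24 mm over the table; x up the slope towards the robot, y across the bed, z square out of the bed
- long_rack: long fixed grey-painted rack that carries the long bed; the long plaques belong here. The racks stand side by side, either may be the left one. Origin under its middle, on the table; x towards its high end, nearest the robot, z up. The first plaque lies on the bed, the second 16 mm above; let go clear of the backstop, one may slide down to it or stick, as friction varies
- short_rack: short fixed grey-painted rack that carries the short bed; the short plaques belong here. The racks stand side by side, either may be the left one. Origin under its middle, on the table; x towards its high end, nearest the robot, z up. The first plaque lies on the bed, the second 16 mm above; let go clear of the backstop, one may slide down to it or stick, as friction varies
- fluted_cup: turned wooden cup, 88 mm across and 58 mm high, behind the racks; a bystander. Origin at the centre of its underside, z up
- sanding_block: wooden sanding block, 63 x 112 x 33 mm, lying on the left of the piles; a bystander. Origin at the centre of its underside, z up

How it is judged:
At the end, for the whole second after the job is handed in: Both long plaques lie on the long bed and both short ones on the short bed, face up, one flat on the other (within 4 degrees of the bed's plane and 7 degrees of its length), the lower end of each within 6 mm of the backstop, each centred across the bed within 14 mm, all at rest and released (x of long_1 in the frame of long_bed between 0.056 and 0.066 m and y of long_1 in the frame of long_bed between -0.014 and 0.014 m and z of long_1 in the frame of long_bed between -0.005 and 0.021 m and angle between the z axis of each of long_1, long_2 and the z axis of long_bed, either way round below 0.07 rad and angle between the x axis of each of long_1, long_2 and the x axis of long_bed, either way round below 0.12 rad and angle between each of long_1, long_2, short_1, short_2's own z axis and vertical below 1 rad and linear speed of each of long_1, long_2, short_1, short_2 below 0.01 m/s and x of long_2 in the frame of long_bed between 0.056 and 0.066 m and y of long_2 in the frame of long_bed between -0.014 and 0.014 m and z of long_2 in the frame of long_bed between -0.005 and 0.021 m and x of short_1 in the frame of short_bed between 0.036 and 0.046 m and y of short_1 in the frame of short_bed between -0.014 and 0.014 m and z of short_1 in the frame of short_bed between -0.005 and 0.021 m and angle between the z axis of each of short_1, short_2 and the z axis of short_bed, either way round below 0.07 rad and angle between the x axis of each of short_1, short_2 and the x axis of short_bed, either way round below 0.12 rad and x of short_2 in the frame of short_bed between 0.036 and 0.046 m and y of short_2 in the frame of short_bed between -0.014 and 0.014 m and z of short_2 in the frame of short_bed between -0.005 and 0.021 m); the robot touches nothing.
It fails at once if the cup is moved by more than 30 mm or tipped over (distance of fluted_cup from where it was at the start of the episode above 0.03 m or angle between fluted_cup's own z axis and vertical above 0.4 rad).
It fails at once if the sanding block is moved by more than 30 mm or tipped over (distance of sanding_block from where it was at the start of the episode above 0.03 m or angle between sanding_block's own z axis and vertical above 0.4 rad).
It also fails if it takes over 72 s, if anything falls off the work surface, if the arm or the gripper's body presses on something with over 40 N, if the wrist force passes 120 N, or if a joint passes its speed limit or range.

## Robot

A 7-joint arm with a two-finger parallel gripper is mounted at the origin on a cart in front of the work surface, level with it; the furniture and walls round the work are solid. World frame = base frame: x ahead of the robot, y to its left, z up, the work surface at z = 0. Lengths are in m, angles in rad, forces in N, time in s.
With the tool pointing down it reaches from about 0.4 to 0.9 m from the base axis. Payload 5.5 kg.
Tool frame: the origin (TCP) lies on the mounting face of the last link; the fingertips stand ahead of it and the grasp point (between the pads) lies 159 mm ahead of it (arm.tips_ahead is the z of the fingertips in the tool frame, in m); z points along the fingers, y is the line along which they close (so a half turn about z gives the same grasp; the last joint's range is limited). The gripper opens to 92 mm and grips with 3 to 60 N. Pads are 19 mm wide; open, the fingers measure 130 mm over their backs; the gripper's body (75 mm by 190 mm) begins 47 mm behind the grasp point.
Start: joints at [-1.025, 0.501, -0.427, 1.55, 0.221, 1.138, -0.21], TCP at [0.181, 0.624, 0.405] pointing down, gripper open.
Joint ranges: [-2.88, 2.88], [-0.31, 2.03], [-1.54, 1.56], [0.2, 2.42], [-1.41, 4.55], [0.19, 2.02], [-2.57, 2.57]. Speed limits (rad/s): [2.57, 2.57, 3.14, 3.14, 3.14, 3.14, 3.14].

## Interface

Orientations are given as a unit quaternion [x, y, z, w].
In Python, from station import arm, grab_frame, calibration, job gives the robot as it stands.
- The arm moves only by the tool servo_tool, never from a script. Its argument "commands" is a list of rows, each a list of 3 entries, a list of its own where there are three numbers: the shift along the world's x, y, z normalised to -1 to 1, where 1 is 20 mm, then the turn, a rotation vector about the world's x, y, z normalised to -1 to 1, where 1 is 0.15 rad, then the opening, from 0 (shut) to 1 (fully open). In form: [[[x, y, z], [wx, wy, wz], hand], ...]. A call has exactly 10 rows; each row shifts and turns the commanded pose from where the row before left it; what a row does not reach is not made up. A row lasts 1/10 s, in which the tool goes at most 50 mm and 8.59 degrees, less where a joint would pass 70% of its speed; a pose out of reach is approached as far as the arm can. A call with a number of a shift or a turn outside -1 to 1 is refused whole. A call with a gripper value outside its range is refused whole. The fingers move at their own pace and stop on an object; "force" is the grip in N (left out, the last holds). Time passes only in rows, so rows that do not move let the fingers close, or fill a call up. It gives the time, the measured TCP pose, the force, the opening and the grip force at its end, in the units of the state.
- arm.get_obs(): the state, without advancing time (a new reading comes with each control period).
- grab_frame(name): name is "side" or "top" or "wrist"; returns the picture (420x560x3 uint8, blue, green, red); there is no depth.
- calibration(name): a dict with "K" (3x3 intrinsics, pixels), "dist_coeffs" ([k1, k2, p1, p2, k3] as OpenCV has them; the pictures are not rectified), "R" (3x3) and "t" (3): a world point X has camera coordinates R X + t. Camera axes: x right, y down, z forward; pixel columns grow to the right and rows downward; lengths in m; the calibration is good to about 2 mm. A picture is of the moment at which its call begins: read the wrist's pose just before it. calibration takes no time and is no camera call; for the wrist camera it gives the pose at the moment of the call.
- job.sign_off(): hands the job in; it is judged then, once.
The state is a dict: "time": time; "joints": joint angles; "joint_velocities": joint speeds; "joint_torque": joint torques, N m; "tool_pos": TCP position; "tool_rot": TCP orientation; "ft_force": force on the tool from outside, world axes, zero at the start; "torque": the same for the moment, N m; "width": finger opening in m; "grip_force": force on a finger pad.
Only numpy, scipy, OpenCV 4.12 (cv2) and the standard library are available. Lean on these libraries where they do the work, as an engineer would, in place of code of your own. Each camera call takes 0.05 s, during which the arm holds its last target. There are 200 camera calls.

## Working session

There is one attempt and no reset: what is moved stays moved. The work goes in short steps, Python scripts to look and compute and a tool call to move; the robot and the scene stay as the last step left them, time stands still between calls to the robot, and variables do not carry over. Pictures are saved under pics/ and viewed, at most 11 in all, crops included, and the job is handed in when it is done.

Besides the shell and the picture viewer there is one more tool, called as a command line: name --argument value ..., lists and objects as JSON in quotes. servo_tool: Moves the arm, as the interface text tells. Scaled input: -1 to 1 covers 20 mm each way for a shift and 0.15 rad each way for a turn. Its arguments: {"type":"object","properties":{"commands":{"type":"array","items":{"type":"array"}},"force":{"type":"number"}},"required":["commands"]}

```bash
ls; mkdir -p pics
python3 - <<'E'
from station import arm, grab_frame, calibration, job
import cv2, json, numpy as np
np.set_printoptions(precision=4,suppress=True)
o=arm.get_obs();print(o['time'],o['tool_pos'],o['tool_rot'],o['width'],arm.tips_ahead)
for n in('top','side'):
    im=grab_frame(n);cv2.imwrite(f'pics/{n}0.png',im);c=calibration(n)
    print(n,c['K'],c['dist_coeffs'],c['R'],c['t'])
E
```

```text
pics
0.0 [0.1813 0.6238 0.4037] [ 0.1409  0.99   -0.001  -0.0002] 0.09221634217776188 0.178
top [[491.3139   0.     276.683 ]
 [  0.     491.3139 210.5735]
 [  0.       0.       1.    ]] [-0.111  0.     0.     0.     0.   ] [[-0.0171 -0.9993 -0.0325]
 [-0.9957  0.0199 -0.0903]
 [ 0.0908  0.0309 -0.9954]] [-0.0593  0.5511  1.0622]
side [[517.4859   0.     277.0309]
 [  0.     517.4859 219.4719]
 [  0.       0.       1.    ]] [0.0078 0.     0.     0.     0.    ] [[-0.9668 -0.2557  0.0027]
 [-0.1235  0.4574 -0.8807]
 [ 0.2239 -0.8517 -0.4737]] [0.5026 0.1584 0.9561]
```

View pics/top0.png

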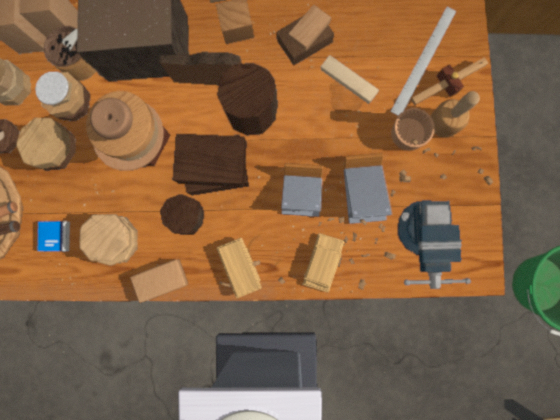

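View pics/side0.png

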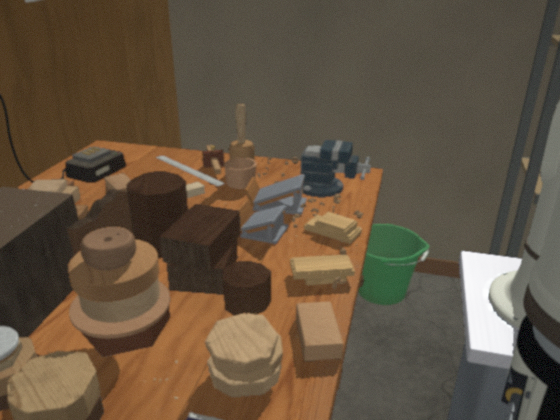

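The top view shows the piles at about (238,267) on the left and (324,262) on the right. The short rack is at (303,192), the long rack at (367,190), and the cup at (414,128). I'll zoom in to get corner positions.

Run:
```python
import cv2
im=cv2.imread('pics/top0.png')[150:300,210:400]
im=cv2.resize(im,None,fx=4,fy=4,interpolation=cv2.INTER_CUBIC)
for i in range(0,19,2):
    cv2.putText(im,str(210+i*10),(i*40,10),0,.35,(255,255,255),1); cv2.line(im,(i*40,0),(i*40,600),(255,255,255),1) if 0 else cv2.line(im,(i*40,12),(i*40,20),(255,255,255),1)
for i in range(2,15,2):
    cv2.putText(im,str(150+i*10),(0,i*40+4),0,.35,(255,255,255),1); cv2.line(im,(24,i*40),(32,i*40),(255,255,255),1)
cv2.imwrite('pics/top0c.png',im)
```

```text
(no output)
```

View pics/top0c.png

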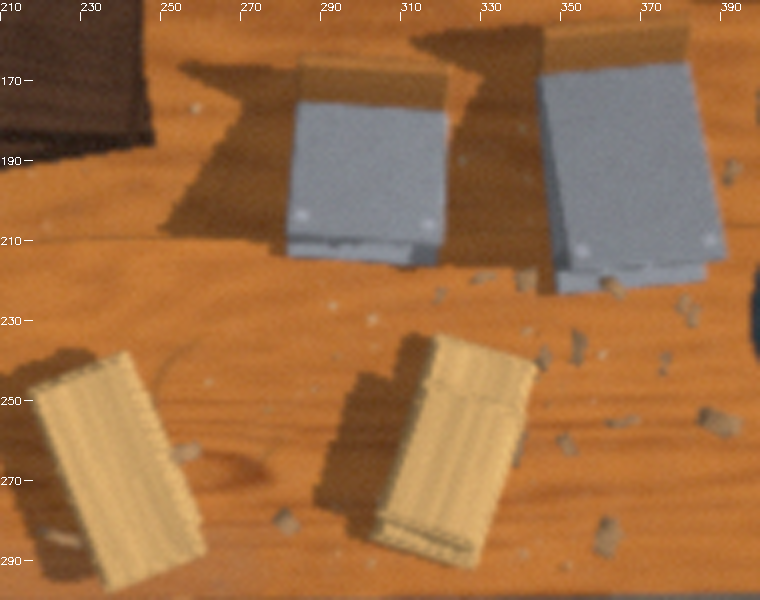

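Left pile: the long plaque is on top, with corners near (217,247), (241,238), (261,288) and (237,298). Right pile: a short plaque lies on a long one, with the long one's far corners at (319,234) and (344,241). The beds' grey/brown seams run (284,176)-(322,178) and (345,169)-(382,166).

```bash
cat > h.py <<'E'
import numpy as np, cv2
from scipy.optimize import least_squares
from scipy.spatial.transform import Rotation as R
from station import arm, grab_frame, calibration, job
np.set_printoptions(precision=4,suppress=True)
def proj(P,c):
    return cv2.projectPoints(np.array(P,float),cv2.Rodrigues(np.array(c['R']))[0],np.array(c['t']),np.array(c['K']),np.array(c['dist_coeffs']))[0][:,0]
def plaque(p,L,z,inset=0):
    x,y,a=p;h,w=L/2-inset,.03-inset
    q=np.array([[h,w],[h,-w],[-h,-w],[-h,w]])
    r=np.array([[np.cos(a),-np.sin(a)],[np.sin(a),np.cos(a)]])
    return np.c_[q@r.T+[x,y],np.full(4,z)]
S,C=np.sin(np.radians(24)),np.cos(np.radians(24))
def bedR(a): # x up slope towards robot (a~pi), z out of bed
    return R.from_euler('z',a)*R.from_euler('y',-24,degrees=True)
def bedpts(p,q): return bedR(p[2]).apply(q)+[p[0],p[1],.024]
def bed(p,L): return bedpts(p,np.array([[0,-.042,0],[0,.042,0],[L,.042,0],[L,-.042,0]]))
def fit(f,px,c,p0):
    s=least_squares(lambda p:(proj(f(p),c)-px).ravel(),p0); return s.x,s.fun.reshape(-1,2)
E
python3 - <<'E'
from h import *
c=calibration('top')
k=lambda l:np.array(l)/4+[210,150]-.375
# plaque corners: [far-left, far-right, near-right, near-left]: +x away
r=[('Ltop long z28',lambda p:plaque(p,.12,.028),k([[30,390],[126,352],[205,552],[108,592]]),[.6,.1,0]),
 ('Rtop short',lambda p:plaque(p,.08,.028),k([[415,378],[527,408],[471,555],[376,520]]),[.6,-.05,0]),
 ('Rbot long',lambda p:plaque(p,.12,.012),k([[436,335],[537,365],[474,568],[372,540]]),[.6,-.05,0]),
 ('shortbed',lambda p:bed(p,.084),k([[297,103],[447,112],[440,243],[287,235]]),[.75,0,np.pi]),
 ('longbed',lambda p:bed(p,.124),k([[540,75],[690,63],[728,258],[566,268]]),[.75,-.1,np.pi])]
for n,f,px,p0 in r:
    p,e=fit(f,px,c,p0);print(n,p,np.degrees(p[2]),e.round(1).tolist())
E
```

```text
Ltop long z28 [0.4263 0.0153 0.3636] 20.83048066307938 [[-0.8, -0.1], [0.4, -0.7], [0.8, 0.3], [-0.4, 0.5]]
Rtop short [ 0.4265 -0.1651 -0.3345] -19.16577762244154 [[0.6, 0.0], [-1.2, 1.1], [1.6, -0.6], [-1.0, -0.5]]
Rbot long [ 0.4335 -0.1704 -0.3198] -18.321976148367 [[-0.3, -0.7], [0.3, -0.2], [0.3, 1.0], [-0.2, -0.1]]
shortbed [ 0.6248 -0.1282  3.0583] 175.22801458661334 [[-0.2, -0.0], [-0.0, 0.0], [0.6, 0.2], [-0.4, -0.2]]
longbed [ 0.644  -0.2642  3.1925] 182.91663360290732 [[-0.0, -0.3], [0.0, 0.0], [-0.4, -0.0], [0.4, 0.3]]
```

servo_tool --commands '[[[1,-1,0],[0,0,0],1],[[1,-1,0],[0,0,0],1],[[1,-1,0],[0,0,0],1],[[1,-1,0],[0,0,0],1],[[1,-1,0],[0,0,0],1],[[1,-1,0],[0,0,0],1],[[1,-1,0],[0,0,0],1],[[1,-1,0],[0,0,0],1],[[1,-1,0],[0,0,0],1],[[1,-1,0],[0,0,0],1]]' --force 30

```text
time: 1.1
tool_pos: [0.382, 0.4231, 0.4043]
tool_rot: [0.141, 0.99, -0.0, -0.0]
ft_force: [0.3, 0.0, -0.2]
width: 0.0918
grip_force: 0.0
```

servo_tool --commands '[[[0.22,-1,0],[0,0,0.2],1],[[0.22,-1,0],[0,0,0.2],1],[[0.22,-1,0],[0,0,0.2],1],[[0.22,-1,0],[0,0,0.2],1],[[0.22,-1,0],[0,0,0.2],1],[[0.22,-1,0],[0,0,0.2],1],[[0.22,-1,0],[0,0,0.2],1],[[0.22,-1,0],[0,0,0.2],1],[[0.22,-1,0],[0,0,0.2],1],[[0.22,-1,0],[0,0,0.2],1]]'

```text
time: 2.1
tool_pos: [0.4253, 0.2232, 0.4044]
tool_rot: [-0.009, 1.0, -0.0, -0.0]
ft_force: [0.8, -0.1, 0.2]
width: 0.092
grip_force: 0.0
```

servo_tool --commands '[[[0,-1,-0.5],[0,0,0.23],1],[[0,-1,-0.5],[0,0,0.23],1],[[0,-1,-0.5],[0,0,0.23],1],[[0,-1,-0.5],[0,0,0.23],1],[[0,-1,-0.5],[0,0,0.23],1],[[0,-1,-0.5],[0,0,0.23],1],[[0,-1,-0.5],[0,0,0.23],1],[[0,-1,-0.5],[0,0,0.23],1],[[0,-1,-0.5],[0,0,0.23],1],[[0,-1,-0.5],[0,0,0.23],1]]'

```text
time: 3.1
tool_pos: [0.4251, 0.0234, 0.3042]
tool_rot: [-0.181, 0.984, 0.0, -0.0]
ft_force: [0.5, 0.9, -0.3]
width: 0.0918
grip_force: 0.0
```

```bash
cat >> h.py <<'E'
TIP=.178
def over(p,z): # tool pose straight down; z = tip height
    return np.array([p[0],p[1],z+TIP]),R.from_euler('z',p[2])*R.from_euler('y',180,degrees=True)
def onbed(p,x,z): # tip z above bed along its normal, x along bed, y=0
    return bedpts(p,np.array([[x,0,z+TIP]]))[0],bedR(p[2])*R.from_euler('x',180,degrees=True)
def delta(t,cur=None):
    if cur is None:
        o=arm.get_obs();cur=(np.array(o['tool_pos']),R.from_quat(o['tool_rot']))
    return (t[0]-cur[0])/.02,(t[1]*cur[1].inv()).as_rotvec()/.15
LB=[.644,-.2642,3.1925];SB=[.6248,-.1282,3.0583]
PL=[.4263,.0153,.3636];PR=[.4265,-.1651,-.3345]
E
python3 - <<'E'
from h import *
o=arm.get_obs();print(o['time'],o['tool_pos'],o['ft_force'],o['joints'])
a=over(PL,.019);print('to PL',*delta(a))
l=(a[0]+[0,0,.10],a[1])
b=onbed(LB,.066,.063);c=onbed(LB,.066,.004)
print('to hover LB',*delta(b,l)); print('down',*delta(c,b))
im=grab_frame('wrist');cv2.imwrite('pics/w1.png',im);cw=calibration('wrist');print(cw)
E
```

```text
3.1 [0.4251 0.0234 0.3042] [ 0.4508  0.8562 -0.3227] [ 0.0769  0.2279 -0.2159  2.1834  0.0721  0.7372  1.7475]
to PL [ 0.0618 -0.4033 -5.3593] [ 0.0004 -0.003  -0.001 ]
to hover LB [ 12.769  -13.879   -1.2995] [-0.5769  2.7438 -2.0539]
down [-1.1983 -0.0611 -2.695 ] [0. 0. 0.]
{'K': array([[371.5794,   0.    , 278.1127],
       [  0.    , 371.5794, 204.7527],
       [  0.    ,   0.    ,   1.    ]]), 'dist_coeffs': array([-0.0668,  0.    ,  0.    ,  0.    ,  0.    ]), 'R': array([[-0.354 ,  0.9352, -0.0001],
       [ 0.8906,  0.3372,  0.3053],
       [ 0.2855,  0.108 , -0.9523]]), 't': array([ 0.1315, -0.3908,  0.1723])}
```

View pics/w1.png

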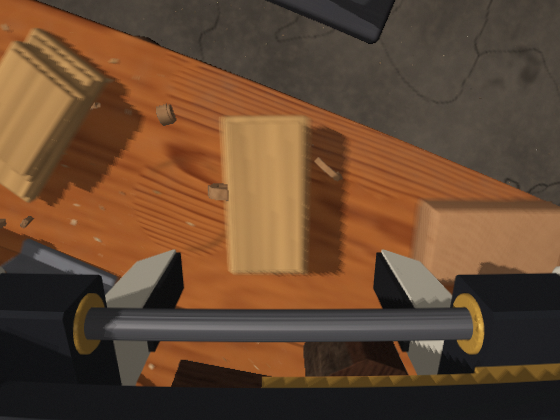

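The wrist view shows the long plaque squarely under the gripper, spanning (221,118) to (305,272). The sanding block is clear, starting at x>415. I'll descend and grip.

servo_tool --commands '[[[0.06,-0.4,-0.9],[0,0,0],1],[[0,0,-0.9],[0,0,0],1],[[0,0,-0.9],[0,0,0],1],[[0,0,-0.9],[0,0,0],1],[[0,0,-0.9],[0,0,0],1],[[0,0,-0.86],[0,0,0],1],[[0,0,0],[0,0,0],0],[[0,0,0],[0,0,0],0],[[0,0,0],[0,0,0],0],[[0,0,0],[0,0,0],0]]' --force 30

```text
time: 4.15
tool_pos: [0.427, 0.0162, 0.1984]
tool_rot: [-0.18, 0.984, -0.0, 0.001]
ft_force: [-0.0, -1.4, 0.2]
width: 0.0644
grip_force: 0.0
```

servo_tool --commands '[[[0,0,0],[0,0,0],0],[[0,0,0],[0,0,0],0],[[0,0,0.6],[0,0,0],0],[[0,0,0.9],[0,0,0],0],[[0,0,0.9],[0,0,0],0],[[0,0,0.9],[0,0,0],0],[[0,0,0.9],[0,0,0],0],[[0,0,0.8],[0,0,0],0],[[0,0,0],[0,0,0],0],[[0,0,0],[0,0,0],0]]'

```text
time: 5.15
tool_pos: [0.4264, 0.0161, 0.2978]
tool_rot: [-0.18, 0.984, -0.0, 0.0]
ft_force: [0.5, 0.3, -1.6]
width: 0.0596
grip_force: 30.0
```

servo_tool --commands '[[[0.7,-0.8,0],[-0.03,0.15,-0.11],0],[[0.7,-0.8,0],[-0.03,0.15,-0.11],0],[[0.7,-0.8,0],[-0.03,0.15,-0.11],0],[[0.7,-0.8,0],[-0.03,0.15,-0.11],0],[[0.7,-0.8,0],[-0.03,0.15,-0.11],0],[[0.7,-0.8,0],[-0.03,0.15,-0.11],0],[[0.7,-0.8,0],[-0.03,0.15,-0.11],0],[[0.7,-0.8,0],[-0.03,0.15,-0.11],0],[[0.7,-0.8,0],[-0.03,0.15,-0.11],0],[[0.7,-0.8,0],[-0.03,0.15,-0.11],0]]'

```text
time: 6.15
tool_pos: [0.5665, -0.1443, 0.2958]
tool_rot: [-0.097, 0.988, -0.002, -0.116]
ft_force: [-0.2, -0.3, -1.3]
width: 0.0594
grip_force: 30.0
```

Run:
```python
from h import *
o=arm.get_obs();print(o['time'],o['width'],o['grip_force'],o['joints'])
b=onbed(LB,.068,.050);c=onbed(LB,.068,.008)
print('to hover LB',*delta(b)); print('down',*delta(c,b)); print('slope 5mm',bedR(LB[2]).apply([-.005,0,0])/.02)
im=grab_frame('top');cv2.imwrite('pics/t2.png',im)
cv2.imwrite('pics/t2c.png',cv2.resize(im[140:300,205:400],None,fx=3.7,fy=3.7,interpolation=cv2.INTER_CUBIC))
```

```text
6.15 0.05939479778333209 29.9998676776886 [ 0.2368  0.5486 -0.073   1.7178  0.1144  1.1033  1.8738]
to hover LB [ 5.4041 -5.9146 -1.7929] [-0.2816  1.2223 -0.9373]
down [-0.853  -0.0435 -1.9184] [0. 0. 0.]
slope 5mm [ 0.2281  0.0116 -0.1017]
```

View pics/t2c.png

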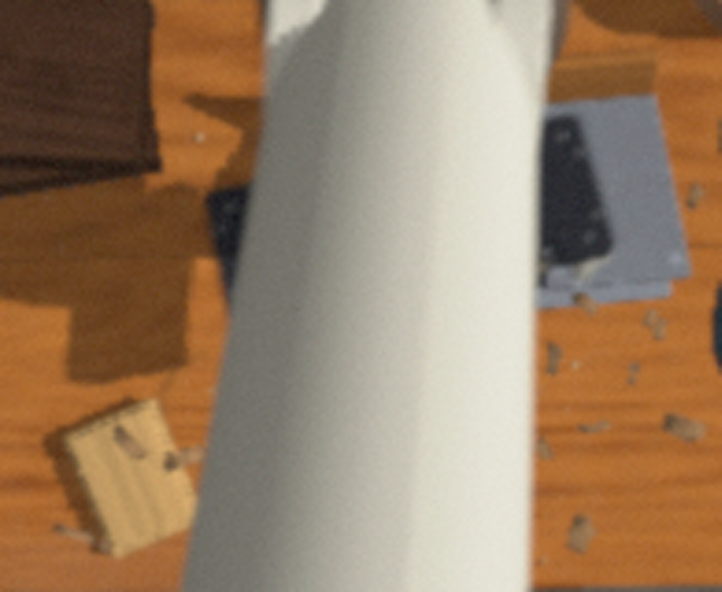

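The short plaque from the left pile is now exposed, with crop corners near (66,438), (158,398) and (115,555). Next I go to the hover over the long bed.

servo_tool --commands '[[[0.675,-0.74,-0.224],[-0.035,0.153,-0.117],0],[[0.675,-0.74,-0.224],[-0.035,0.153,-0.117],0],[[0.675,-0.74,-0.224],[-0.035,0.153,-0.117],0],[[0.675,-0.74,-0.224],[-0.035,0.153,-0.117],0],[[0.675,-0.74,-0.224],[-0.035,0.153,-0.117],0],[[0.675,-0.74,-0.224],[-0.035,0.153,-0.117],0],[[0.675,-0.74,-0.224],[-0.035,0.153,-0.117],0],[[0.675,-0.74,-0.224],[-0.035,0.153,-0.117],0],[[0,0,0],[0,0,0],0],[[0,0,0],[0,0,0],0]]'

```text
time: 7.2
tool_pos: [0.6739, -0.2618, 0.2596]
tool_rot: [-0.025, 0.978, -0.005, -0.207]
ft_force: [0.8, -0.0, -1.6]
width: 0.0597
grip_force: 30.0
```

Run:
```python
from h import *
o=arm.get_obs();print(o['time'],o['width'],o['joints'],o['ft_force'])
c=onbed(LB,.068,.008)
print('down',*delta(c)); 
px=np.array([[66,438],[158,398],[203,518],[115,555]])/3.7+[205,140]-.37
ct=calibration('top')
p,e=fit(lambda p:plaque(p,.08,.012),px,ct,[.43,.01,.36]);print(p,e.round(1).tolist())
im=grab_frame('side');cv2.imwrite('pics/s3.png',cv2.resize(im[150:270,200:400],None,fx=4,fy=4,interpolation=cv2.INTER_CUBIC))
```

```text
7.2 0.05969931931256484 [0.2897 0.8744 0.0146 1.2359 0.1303 1.4275 1.8795] [ 0.8212 -0.0026 -1.5877]
down [-0.8201 -0.0839 -1.899 ] [-0.0058  0.0049 -0.0061]
[0.4232 0.0119 0.375 ] [[-0.4, -1.0], [-0.4, -0.4], [1.0, 0.5], [-0.2, 0.8]]
```

View pics/s3.png

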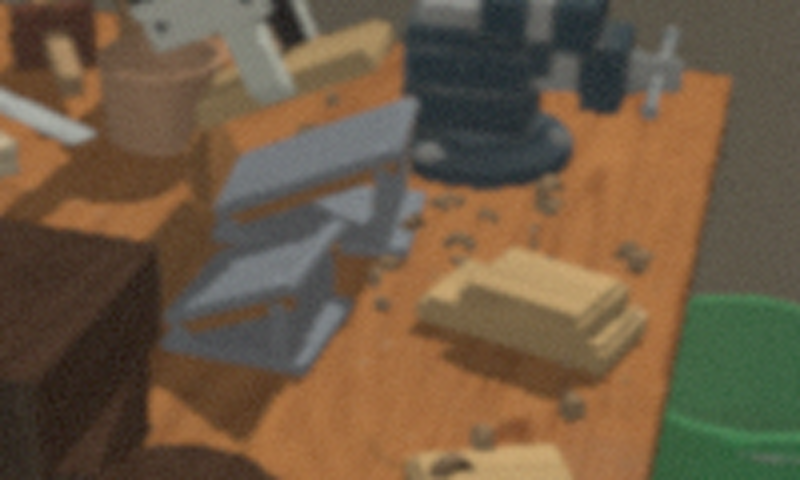

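servo_tool --commands '[[[-0.2,-0.02,-0.47],[0,0,0],0],[[-0.2,-0.02,-0.47],[0,0,0],0],[[-0.2,-0.02,-0.47],[0,0,0],0],[[-0.22,-0.02,-0.49],[0,0,0],0],[[-0.02,0,-0.045],[0,0,0],0],[[-0.02,0,-0.045],[0,0,0],0],[[-0.02,0,-0.045],[0,0,0],0],[[-0.02,0,-0.045],[0,0,0],0],[[0,0,0],[0,0,0],0],[[0,0,0],[0,0,0],0]]'

```text
time: 8.25
tool_pos: [0.6567, -0.2638, 0.2203]
tool_rot: [-0.025, 0.978, -0.006, -0.206]
ft_force: [0.4, 0.4, -1.4]
width: 0.0596
grip_force: 30.0
```

```bash
cat >> h.py <<'E'
def where(p): # tip point in bed frame
    o=arm.get_obs();r=R.from_quat(o['tool_rot']);t=np.array(o['tool_pos'])+r.apply([0,0,TIP])
    b=bedR(p[2]);print('t',o['time'],'bed mm',b.inv().apply(t-[p[0],p[1],.024])*1000,'F bed',b.inv().apply(o['ft_force']),'w',o['width'],'ang',(b.inv()*r*R.from_euler('x',180,degrees=True)).as_rotvec(degrees=True))
E
python3 -c "
from h import *
where(LB)"
```

```text
t 8.25 bed mm [67.599   0.464   6.5447] F bed [-0.9716 -0.3453 -1.0671] w 0.05964326766266384 ang [0.0607 0.2085 0.0355]
```

servo_tool --commands '[[[-0.02,0,-0.045],[0,0,0],0],[[-0.02,0,-0.045],[0,0,0],0],[[-0.02,0,-0.045],[0,0,0],0],[[0.068,0.003,-0.03],[0,0,0],0],[[0.068,0.003,-0.03],[0,0,0],0],[[0.068,0.003,-0.03],[0,0,0],0],[[0.068,0.003,-0.03],[0,0,0],0],[[0,0,0],[0,0,0],0],[[0,0,0],[0,0,0],0],[[0,0,0],[0,0,0],0]]'

```text
time: 9.25
tool_pos: [0.6611, -0.2639, 0.2161]
tool_rot: [-0.025, 0.978, -0.006, -0.206]
ft_force: [0.2, -0.4, 4.8]
width: 0.0595
grip_force: 30.0
```

```bash
python3 -c "
from h import *
where(LB)"
```

```text
t 9.25 bed mm [61.8133  0.9415  4.4714] F bed [1.7863 0.3815 4.4875] w 0.059543789701950456 ang [0.1078 0.2306 0.0069]
```

servo_tool --commands '[[[0.05,0.002,-0.02],[0,0,0],0],[[0.05,0.002,-0.02],[0,0,0],0],[[0.05,0.002,-0.02],[0,0,0],0],[[0.05,0.002,-0.02],[0,0,0],0],[[0,0,0],[0,0,0],0],[[0,0,0],[0,0,0],0],[[0,0,0],[0,0,0],0],[[0,0,0],[0,0,0],0],[[0,0,0],[0,0,0],0],[[0,0,0],[0,0,0],0]]'

```text
time: 10.25
tool_pos: [0.6647, -0.2639, 0.2145]
tool_rot: [-0.025, 0.978, -0.006, -0.207]
ft_force: [-0.3, 0.2, 6.2]
width: 0.0592
grip_force: 30.0
```

```bash
python3 -c "
from h import *
where(LB)"
```

```text
t 10.25 bed mm [58.1837  1.0379  4.4523] F bed [ 2.7885 -0.1748  5.5101] w 0.05920694833342628 ang [ 0.0959  0.1467 -0.0009]
```

servo_tool --commands '[[[0.05,0.002,-0.02],[0,0,0],0],[[0.05,0.002,-0.02],[0,0,0],0],[[0.05,0.002,-0.02],[0,0,0],0],[[0.05,0.002,-0.02],[0,0,0],0],[[0,0,0],[0,0,0],0],[[0,0,0],[0,0,0],0],[[0,0,0],[0,0,0],0],[[0,0,0],[0,0,0],0],[[0,0,0],[0,0,0],0],[[0,0,0],[0,0,0],0]]'

```text
time: 11.25
tool_pos: [0.6662, -0.2641, 0.2138]
tool_rot: [-0.025, 0.977, -0.006, -0.211]
ft_force: [-10.7, 2.0, 16.6]
width: 0.0597
grip_force: 30.0
```

```bash
python3 -c "
from h import *
where(LB)
im=grab_frame('side');cv2.imwrite('pics/s4.png',cv2.resize(im[140:260,200:350],None,fx=5,fy=5,interpolation=cv2.INTER_CUBIC))"
```

```text
t 11.25 bed mm [58.005   1.0891  4.4186] F bed [16.4496 -2.557  10.8691] w 0.059723103110819326 ang [ 0.0196 -0.3449 -0.034 ]
```

View pics/s4.png

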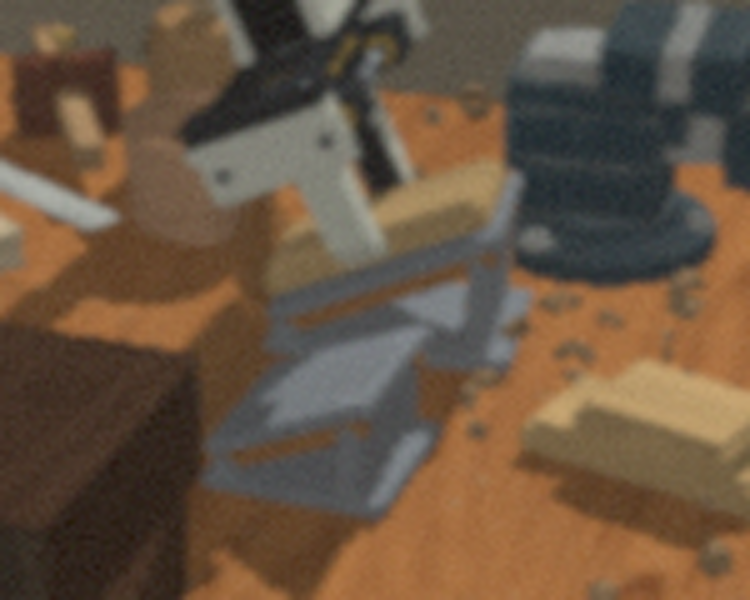

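The plaque is flat on the long bed against the backstop, and the backstop force is 16 N. I'll relax, release and retreat.

servo_tool --commands '[[[-0.1,-0.005,0.06],[0,0,0],0],[[0,0,0],[0,0,0],0.85],[[0,0,0],[0,0,0],0.85],[[0,0,0],[0,0,0],0.85],[[0,0,0],[0,0,0],0.85],[[0.1,0.005,0.23],[0,0,0],0.85],[[0.2,0.01,0.46],[0,0,0],0.85],[[0.3,0.01,0.68],[0,0,0],0.85],[[0.35,0.02,0.8],[0,0,0],0.85],[[0,0,0.9],[0,0,0],1]]'

```text
time: 12.3
tool_pos: [0.687, -0.2619, 0.2761]
tool_rot: [-0.026, 0.978, -0.006, -0.205]
ft_force: [0.1, -0.1, -0.2]
width: 0.0824
grip_force: 0.0
```

Run:
```python
from h import *
where(LB);P=[.4232,.0119,.375]
a=over(P,.10);print('to P hover',*delta(a))
```

```text
t 12.3 bed mm [62.3536  0.1181 69.7899] F bed [-0.1598  0.0615 -0.1825] w 0.08244661316893168 ang [0.0685 0.2788 0.0847]
to P hover [-13.1885  13.6908   0.096 ] [ 0.5915 -2.7081  2.1182]
```

servo_tool --commands '[[[-0.942,0.978,0],[0.0423,-0.1934,0.1513],1],[[-0.942,0.978,0],[0.0423,-0.1934,0.1513],1],[[-0.942,0.978,0],[0.0423,-0.1934,0.1513],1],[[-0.942,0.978,0],[0.0423,-0.1934,0.1513],1],[[-0.942,0.978,0],[0.0423,-0.1934,0.1513],1],[[-0.942,0.978,0],[0.0423,-0.1934,0.1513],1],[[-0.942,0.978,0],[0.0423,-0.1934,0.1513],1],[[-0.942,0.978,0],[0.0423,-0.1934,0.1513],1],[[-0.942,0.978,0],[0.0423,-0.1934,0.1513],1],[[-0.942,0.978,0],[0.0423,-0.1934,0.1513],1]]'

```text
time: 13.3
tool_pos: [0.4971, -0.0663, 0.276]
tool_rot: [-0.141, 0.988, -0.002, -0.059]
ft_force: [-0.1, 0.2, 0.6]
width: 0.0918
grip_force: 0.0
```

servo_tool --commands '[[[-0.942,0.978,0],[0.0423,-0.1934,0.1513],1],[[-0.942,0.978,0],[0.0423,-0.1934,0.1513],1],[[-0.942,0.978,0],[0.0423,-0.1934,0.1513],1],[[-0.942,0.978,0],[0.0423,-0.1934,0.1513],1],[[0,0,-0.8],[0,0,0],1],[[0,0,-0.8],[0,0,0],1],[[0,0,-0.8],[0,0,0],1],[[0,0,0],[0,0,0],1],[[0,0,0],[0,0,0],1],[[0,0,0],[0,0,0],1]]'

```text
time: 14.3
tool_pos: [0.4227, 0.0114, 0.2275]
tool_rot: [-0.186, 0.983, -0.0, 0.0]
ft_force: [0.0, 0.0, 0.2]
width: 0.0915
grip_force: 0.0
```

Run:
```python
from h import *
P=[.4232,.0119,.375]
a=over(P,.003);print('to P',*delta(a))
im=grab_frame('wrist');cv2.imwrite('pics/w5.png',im);cw=calibration('wrist')
print('pred corners',proj(plaque(P,.08,.012),cw).round().tolist(),proj(plaque(P,.08,.016,.004),cw).round().tolist())
```

```text
to P [ 0.0246  0.0268 -2.3246] [0.0024 0.001  0.0059]
pred corners [[328.0, 301.0], [229.0, 301.0], [223.0, 172.0], [334.0, 172.0]] [[322.0, 299.0], [235.0, 299.0], [230.0, 181.0], [327.0, 181.0]]
```

View pics/w5.png

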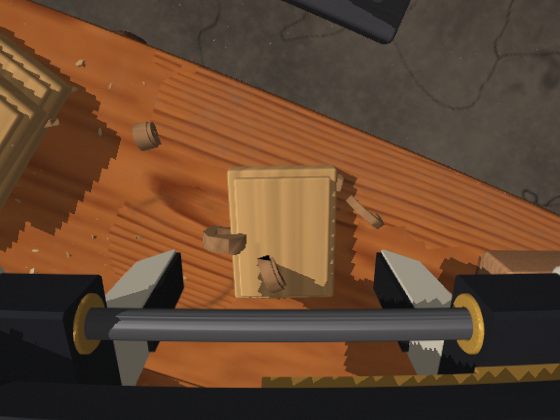

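The wrist view shows the short plaque about 2–3 mm off the prediction, with actual corners (228,169) and (332,297). I'll correct for that and grip.

servo_tool --commands '[[[-0.11,0.09,-0.5],[0,0,0],1],[[0,0,-0.8],[0,0,0],1],[[0,0,-0.7],[0,0,0],1],[[0,0,-0.3],[0,0,0],0.8],[[0,0,0],[0,0,0],0],[[0,0,0],[0,0,0],0],[[0,0,0],[0,0,0],0],[[0,0,0],[0,0,0],0],[[0,0,0],[0,0,0],0],[[0,0,0],[0,0,0],0]]'

```text
time: 15.35
tool_pos: [0.4202, 0.0132, 0.1809]
tool_rot: [-0.186, 0.983, -0.0, -0.0]
ft_force: [0.9, -0.3, 4.3]
width: 0.0597
grip_force: 29.9
```

Run:
```python
from h import *
o=arm.get_obs();print(o['time'],o['tool_pos'],o['width'],o['grip_force'],o['ft_force'])
b=onbed(SB,.048,.050);c=onbed(SB,.048,.008)
cur=(np.array(o['tool_pos'])+[0,0,.1],R.from_quat(o['tool_rot']))
print('after 5u lift to hover SB',*delta(b,cur)); print('down',*delta(c,b)); print('slope -1mm',bedR(SB[2]).apply([-.001,0,0])/.02)
```

```text
15.35 [0.4202 0.0132 0.1809] 0.059747870177969606 29.93379771709442 [ 0.8804 -0.3407  4.2975]
after 5u lift to hover SB [12.6677 -7.2746 -1.453 ] [-0.4078  2.7823 -3.0049]
down [-0.8512  0.0711 -1.9184] [0. 0. 0.]
slope -1mm [ 0.0455 -0.0038 -0.0203]
```

servo_tool --commands '[[[0,0,0.6],[0,0,0],0],[[0,0,0.9],[0,0,0],0],[[0,0,0.9],[0,0,0],0],[[0,0,0.9],[0,0,0],0],[[0,0,0.9],[0,0,0],0],[[0,0,0.8],[0,0,0],0],[[0.974,-0.56,-0.112],[-0.0314,0.214,-0.231],0],[[0.974,-0.56,-0.112],[-0.0314,0.214,-0.231],0],[[0.974,-0.56,-0.112],[-0.0314,0.214,-0.231],0],[[0.974,-0.56,-0.112],[-0.0314,0.214,-0.231],0]]'

```text
time: 16.35
tool_pos: [0.4982, -0.0321, 0.2722]
tool_rot: [-0.117, 0.991, 0.003, -0.066]
ft_force: [-0.7, 0.6, -1.2]
width: 0.0598
grip_force: 29.9
```

servo_tool --commands '[[[0.974,-0.56,-0.112],[-0.0314,0.214,-0.231],0],[[0.974,-0.56,-0.112],[-0.0314,0.214,-0.231],0],[[0.974,-0.56,-0.112],[-0.0314,0.214,-0.231],0],[[0.974,-0.56,-0.112],[-0.0314,0.214,-0.231],0],[[0.974,-0.56,-0.112],[-0.0314,0.214,-0.231],0],[[0.974,-0.56,-0.112],[-0.0314,0.214,-0.231],0],[[0.974,-0.56,-0.112],[-0.0314,0.214,-0.231],0],[[0.974,-0.56,-0.112],[-0.0314,0.214,-0.231],0],[[0.974,-0.56,-0.112],[-0.0314,0.214,-0.231],0],[[0,0,0],[0,0,0],0]]'

```text
time: 17.35
tool_pos: [0.6742, -0.1344, 0.2506]
tool_rot: [0.042, 0.977, 0.009, -0.208]
ft_force: [1.4, -0.4, -1.1]
width: 0.0593
grip_force: 29.9
```

servo_tool --commands '[[[-0.2,0.015,-0.47],[0,0,0],0],[[-0.2,0.015,-0.47],[0,0,0],0],[[-0.2,0.015,-0.47],[0,0,0],0],[[-0.22,0.02,-0.49],[0,0,0],0],[[0,0,0],[0,0,0],0],[[0,0,0],[0,0,0],0],[[0,0,0],[0,0,0],0],[[0,0,0],[0,0,0],0],[[0,0,0],[0,0,0],0],[[0,0,0],[0,0,0],0]]'

```text
time: 18.35
tool_pos: [0.6568, -0.1311, 0.2135]
tool_rot: [0.041, 0.977, 0.009, -0.208]
ft_force: [0.6, -0.7, -0.9]
width: 0.0597
grip_force: 29.9
```

```bash
python3 -c "
from h import *
where(SB)"
```

```text
t 18.35 bed mm [47.7813  0.1872  8.2322] F bed [-1.0033  0.6275 -0.5266] w 0.05969321228655554 ang [-0.0128 -0.0283  0.0183]
```

servo_tool --commands '[[[-0.025,0.002,-0.055],[0,0,0],0],[[-0.025,0.002,-0.055],[0,0,0],0],[[-0.025,0.002,-0.055],[0,0,0],0],[[-0.025,0.002,-0.055],[0,0,0],0],[[0.068,-0.006,-0.03],[0,0,0],0],[[0.068,-0.006,-0.03],[0,0,0],0],[[0.068,-0.006,-0.03],[0,0,0],0],[[0.068,-0.006,-0.03],[0,0,0],0],[[0,0,0],[0,0,0],0],[[0,0,0],[0,0,0],0]]'

```text
time: 19.35
tool_pos: [0.6602, -0.1314, 0.2064]
tool_rot: [0.041, 0.977, 0.009, -0.208]
ft_force: [-0.6, 0.5, -0.8]
width: 0.0596
grip_force: 29.9
```

```bash
python3 -c "
from h import *
where(SB)"
```

```text
t 19.35 bed mm [41.9018  0.2251  3.0424] F bed [ 0.2629 -0.4393 -0.9649] w 0.05959828452343577 ang [-0.015  -0.0529  0.015 ]
```

servo_tool --commands '[[[-0.02,0.002,-0.046],[0,0,0],0],[[-0.02,0.002,-0.046],[0,0,0],0],[[0,0,0],[0,0,0],0],[[0.05,-0.004,-0.02],[0,0,0],0],[[0.05,-0.004,-0.02],[0,0,0],0],[[0.05,-0.004,-0.02],[0,0,0],0],[[0.025,-0.002,-0.01],[0,0,0],0],[[0,0,0],[0,0,0],0],[[0,0,0],[0,0,0],0],[[0,0,0],[0,0,0],0]]'

```text
time: 20.35
tool_pos: [0.6613, -0.1316, 0.2057]
tool_rot: [0.041, 0.977, 0.009, -0.211]
ft_force: [-7.5, 2.0, 16.3]
width: 0.0595
grip_force: 29.9
```

```bash
python3 -c "
from h import *
where(SB)"
```

```text
t 20.35 bed mm [41.6267  0.2035  2.9352] F bed [13.5999 -1.3825 11.7435] w 0.05946642609544415 ang [-0.0413 -0.3993 -0.0119]
```

Both contacts are made, at 13.6 N on the backstop and 11.7 N on the bed. Releasing.

servo_tool --commands '[[[-0.08,0.005,0.06],[0,0,0],0],[[0,0,0],[0,0,0],0.85],[[0,0,0],[0,0,0],0.85],[[0,0,0],[0,0,0],0.85],[[0,0,0],[0,0,0],0.85],[[0.1,-0.005,0.23],[0,0,0],0.85],[[0.2,-0.01,0.46],[0,0,0],0.85],[[0.3,-0.01,0.68],[0,0,0],0.85],[[0.35,-0.02,0.8],[0,0,0],0.85],[[0,0,0.5],[0,0,0],1]]'

```text
time: 21.35
tool_pos: [0.6818, -0.1324, 0.2605]
tool_rot: [0.041, 0.978, 0.009, -0.206]
ft_force: [0.6, -0.7, 0.0]
width: 0.0827
grip_force: 0.0
```

Run:
```python
from h import *
where(SB)
a=over(PR,.055);print('to PR hover',*delta(a))
```

```text
t 21.35 bed mm [43.4674 -0.5783 61.2866] F bed [-0.607   0.6862  0.2841] w 0.08266210726727027 ang [-0.0041  0.1628  0.0275]
to PR hover [-12.7652  -1.6354  -1.3742] [-0.5778 -2.7201 -1.6535]
```

servo_tool --commands '[[[-0.982,-0.126,0],[-0.0444,-0.209,-0.127],1],[[-0.982,-0.126,0],[-0.0444,-0.209,-0.127],1],[[-0.982,-0.126,0],[-0.0444,-0.209,-0.127],1],[[-0.982,-0.126,0],[-0.0444,-0.209,-0.127],1],[[-0.982,-0.126,0],[-0.0444,-0.209,-0.127],1],[[-0.982,-0.126,0],[-0.0444,-0.209,-0.127],1],[[-0.982,-0.126,0],[-0.0444,-0.209,-0.127],1],[[-0.982,-0.126,0],[-0.0444,-0.209,-0.127],1],[[-0.982,-0.126,0],[-0.0444,-0.209,-0.127],1],[[-0.982,-0.126,0],[-0.0444,-0.209,-0.127],1]]'

```text
time: 22.35
tool_pos: [0.4832, -0.1578, 0.2588]
tool_rot: [0.138, 0.989, 0.002, -0.049]
ft_force: [0.0, -0.8, 0.5]
width: 0.0917
grip_force: 0.0
```

servo_tool --commands '[[[-0.982,-0.126,-0.4],[-0.0444,-0.209,-0.127],1],[[-0.982,-0.126,-0.5],[-0.0444,-0.209,-0.127],1],[[-0.982,-0.126,-0.5],[-0.0444,-0.209,-0.127],1],[[0,0,0],[0,0,0],1],[[0,0,0],[0,0,0],1],[[0,0,0],[0,0,0],1],[[0,0,0],[0,0,0],1],[[0,0,0],[0,0,0],1],[[0,0,0],[0,0,0],1],[[0,0,0],[0,0,0],1]]'

```text
time: 23.35
tool_pos: [0.4251, -0.1651, 0.2298]
tool_rot: [0.166, 0.986, 0.0, -0.002]
ft_force: [0.3, -0.1, 0.8]
width: 0.092
grip_force: 0.0
```

Run:
```python
from h import *
a=over(PR,.0195);print('to PR',*delta(a))
im=grab_frame('wrist');cv2.imwrite('pics/w6.png',im);cw=calibration('wrist')
print('pred top',proj(plaque(PR,.08,.028),cw).round().tolist(),'panel',proj(plaque(PR,.08,.032,.004),cw).round().tolist())
print('pred bot',proj(plaque([.4335,-.1704,-.3198],.12,.012),cw).round().tolist())
```

```text
to PR [ 0.07    0.0009 -1.616 ] [-0.0101 -0.0272 -0.0033]
pred top [[331.0, 317.0], [227.0, 317.0], [220.0, 181.0], [339.0, 181.0]] panel [[325.0, 315.0], [233.0, 315.0], [227.0, 191.0], [331.0, 191.0]]
pred bot [[323.0, 339.0], [229.0, 340.0], [217.0, 154.0], [328.0, 152.0]]
```

View pics/w6.png

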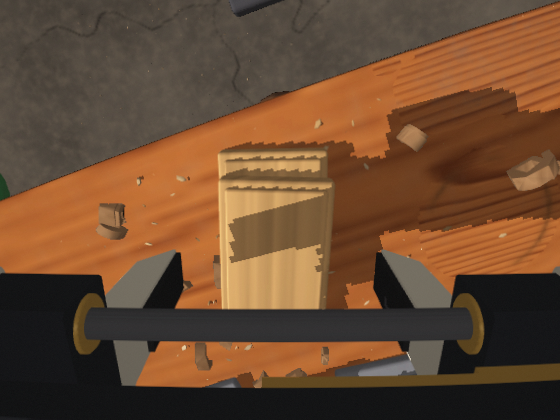

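The wrist view agrees with the prediction, with the short plaque's near edge at y≈181 and x from 219 to 333. The long one underneath also matches. Gripping.

servo_tool --commands '[[[0.07,-0.04,-0.6],[0,0,0],1],[[0,0,-0.7],[0,0,0],1],[[0,0,-0.32],[0,0,0],0.8],[[0,0,0],[0,0,0],0.5],[[0,0,0],[0,0,0],0],[[0,0,0],[0,0,0],0],[[0,0,0],[0,0,0],0],[[0,0,0],[0,0,0],0],[[0,0,0],[0,0,0],0],[[0,0,0],[0,0,0],0]]'

```text
time: 24.4
tool_pos: [0.4265, -0.1661, 0.1978]
tool_rot: [0.166, 0.986, 0.0, -0.002]
ft_force: [-0.4, -0.1, 2.8]
width: 0.0599
grip_force: 30.0
```

Run:
```python
from h import *
o=arm.get_obs();print(o['time'],o['tool_pos'],o['width'],o['grip_force'],o['ft_force'])
b=onbed(SB,.048,.066);c=onbed(SB,.048,.024)
cur=(np.array(o['tool_pos'])+[0,0,.1],R.from_quat(o['tool_rot']))
print('after 5u lift to hover SB',*delta(b,cur)); print('down',*delta(c,b))
```

```text
24.4 [ 0.4265 -0.1661  0.1978] 0.05993283528135604 29.952466785907745 [-0.385  -0.0573  2.846 ]
after 5u lift to hover SB [12.676   1.6628 -1.5677] [0.5747 2.7154 1.6496]
down [-0.8512  0.0711 -1.9184] [0. 0. 0.]
```

servo_tool --commands '[[[0,0,0.6],[0,0,0],0],[[0,0,0.9],[0,0,0],0],[[0,0,0.9],[0,0,0],0],[[0,0,0.9],[0,0,0],0],[[0,0,0.9],[0,0,0],0],[[0,0,0.8],[0,0,0],0],[[0.975,0.128,-0.12],[0.0442,0.209,0.127],0],[[0.975,0.128,-0.12],[0.0442,0.209,0.127],0],[[0.975,0.128,-0.12],[0.0442,0.209,0.127],0],[[0.975,0.128,-0.12],[0.0442,0.209,0.127],0]]'

```text
time: 25.4
tool_pos: [0.5048, -0.1556, 0.2886]
tool_rot: [0.128, 0.99, 0.003, -0.067]
ft_force: [0.1, -0.7, -0.9]
width: 0.0591
grip_force: 30.0
```

servo_tool --commands '[[[0.975,0.128,-0.12],[0.0442,0.209,0.127],0],[[0.975,0.128,-0.12],[0.0442,0.209,0.127],0],[[0.975,0.128,-0.12],[0.0442,0.209,0.127],0],[[0.975,0.128,-0.12],[0.0442,0.209,0.127],0],[[0.975,0.128,-0.12],[0.0442,0.209,0.127],0],[[0.975,0.128,-0.12],[0.0442,0.209,0.127],0],[[0.975,0.128,-0.12],[0.0442,0.209,0.127],0],[[0.975,0.128,-0.12],[0.0442,0.209,0.127],0],[[0.975,0.128,-0.12],[0.0442,0.209,0.127],0],[[0,0,0],[0,0,0],0]]'

```text
time: 26.4
tool_pos: [0.6813, -0.1313, 0.2655]
tool_rot: [0.04, 0.977, 0.009, -0.208]
ft_force: [0.9, 0.2, -1.0]
width: 0.0596
grip_force: 30.0
```

servo_tool --commands '[[[-0.2,0.015,-0.47],[0,0,0],0],[[-0.2,0.015,-0.47],[0,0,0],0],[[-0.2,0.015,-0.47],[0,0,0],0],[[-0.22,0.02,-0.49],[0,0,0],0],[[0,0,0],[0,0,0],0],[[0,0,0],[0,0,0],0],[[0,0,0],[0,0,0],0],[[0,0,0],[0,0,0],0],[[0,0,0],[0,0,0],0],[[0,0,0],[0,0,0],0]]'

```text
time: 27.4
tool_pos: [0.6636, -0.1314, 0.2285]
tool_rot: [0.041, 0.977, 0.009, -0.208]
ft_force: [-0.7, -0.4, -0.7]
width: 0.0597
grip_force: 30.0
```

```bash
python3 -c "
from h import *
where(SB)"
```

```text
t 27.4 bed mm [47.7161 -0.0086 24.6409] F bed [ 0.3797  0.5087 -0.8902] w 0.05969357205759556 ang [ 0.0092 -0.0234  0.0114]
```

servo_tool --commands '[[[-0.022,0.002,-0.05],[0,0,0],0],[[-0.022,0.002,-0.05],[0,0,0],0],[[-0.022,0.002,-0.05],[0,0,0],0],[[-0.022,0.002,-0.05],[0,0,0],0],[[-0.015,0.001,-0.03],[0,0,0],0],[[0.068,-0.006,-0.03],[0,0,0],0],[[0.068,-0.006,-0.03],[0,0,0],0],[[0.068,-0.006,-0.03],[0,0,0],0],[[0,0,0],[0,0,0],0],[[0,0,0],[0,0,0],0]]'

```text
time: 28.4
tool_pos: [0.6658, -0.1316, 0.2223]
tool_rot: [0.041, 0.977, 0.009, -0.208]
ft_force: [-0.1, 0.9, 4.8]
width: 0.0593
grip_force: 29.9
```

```bash
python3 -c "
from h import *
where(SB)"
```

```text
t 28.4 bed mm [43.0916 -0.0126 19.8984] F bed [ 2.1142 -0.8788  4.3007] w 0.05933329285630051 ang [ 0.0055 -0.0068  0.0136]
```

servo_tool --commands '[[[0.05,-0.004,-0.02],[0,0,0],0],[[0.05,-0.004,-0.02],[0,0,0],0],[[0.05,-0.004,-0.02],[0,0,0],0],[[0.05,-0.004,-0.02],[0,0,0],0],[[0,0,0],[0,0,0],0],[[0,0,0],[0,0,0],0],[[0,0,0],[0,0,0],0],[[0,0,0],[0,0,0],0],[[0,0,0],[0,0,0],0],[[0,0,0],[0,0,0],0]]'

```text
time: 29.4
tool_pos: [0.6688, -0.1319, 0.2209]
tool_rot: [0.041, 0.977, 0.009, -0.21]
ft_force: [-4.0, -0.1, 9.0]
width: 0.0594
grip_force: 29.9
```

```bash
python3 -c "
from h import *
where(SB)"
```

```text
t 29.4 bed mm [40.3913  0.0564 19.8826] F bed [7.3124 0.4697 6.6344] w 0.059448805379498995 ang [ 0.0014 -0.209   0.0102]
```

servo_tool --commands '[[[-0.04,0.003,0.04],[0,0,0],0],[[0,0,0],[0,0,0],0.85],[[0,0,0],[0,0,0],0.85],[[0,0,0],[0,0,0],0.85],[[0,0,0],[0,0,0],0.85],[[0.1,-0.005,0.23],[0,0,0],0.85],[[0.2,-0.01,0.46],[0,0,0],0.85],[[0.3,-0.01,0.68],[0,0,0],0.85],[[0.35,-0.02,0.8],[0,0,0],0.85],[[0,0,0.5],[0,0,0],1]]'

```text
time: 30.4
tool_pos: [0.6892, -0.1327, 0.2771]
tool_rot: [0.041, 0.978, 0.008, -0.206]
ft_force: [0.1, 0.1, 1.0]
width: 0.0826
grip_force: 0.0
```

```bash
cat >> h.py <<'E'
PR2=[.4335,-.1704,-.3198]
E
python3 - <<'E'
from h import *
where(SB)
a=over(PR2,.040);print('to PR2 hover',*delta(a))
E
```

```text
t 30.4 bed mm [43.5045 -0.8112 79.4954] F bed [ 0.2792 -0.1358  0.9264] w 0.08258734762777079 ang [0.0175 0.17   0.024 ]
to PR2 hover [-12.7828  -1.8848  -2.9571] [-0.5549 -2.7232 -1.5571]
```

servo_tool --commands '[[[-0.983,-0.145,0],[-0.0427,-0.2095,-0.1198],1],[[-0.983,-0.145,0],[-0.0427,-0.2095,-0.1198],1],[[-0.983,-0.145,0],[-0.0427,-0.2095,-0.1198],1],[[-0.983,-0.145,0],[-0.0427,-0.2095,-0.1198],1],[[-0.983,-0.145,0],[-0.0427,-0.2095,-0.1198],1],[[-0.983,-0.145,0],[-0.0427,-0.2095,-0.1198],1],[[-0.983,-0.145,0],[-0.0427,-0.2095,-0.1198],1],[[-0.983,-0.145,0],[-0.0427,-0.2095,-0.1198],1],[[-0.983,-0.145,0],[-0.0427,-0.2095,-0.1198],1],[[-0.983,-0.145,-0.4],[-0.0427,-0.2095,-0.1198],1]]'

```text
time: 31.4
tool_pos: [0.4909, -0.1621, 0.2682]
tool_rot: [0.133, 0.99, 0.002, -0.048]
ft_force: [-0.0, -1.2, 0.1]
width: 0.0916
grip_force: 0.0
```

servo_tool --commands '[[[-0.983,-0.145,-0.7],[-0.0427,-0.2095,-0.1198],1],[[-0.983,-0.145,-0.8],[-0.0427,-0.2095,-0.1198],1],[[-0.983,-0.145,-0.8],[-0.0427,-0.2095,-0.1198],1],[[0,0,-0.3],[0,0,0],1],[[0,0,0],[0,0,0],1],[[0,0,0],[0,0,0],1],[[0,0,0],[0,0,0],1],[[0,0,0],[0,0,0],1],[[0,0,0],[0,0,0],1],[[0,0,0],[0,0,0],1]]'

```text
time: 32.4
tool_pos: [0.4323, -0.1704, 0.2146]
tool_rot: [0.159, 0.987, 0.0, -0.002]
ft_force: [-0.0, -0.1, -0.4]
width: 0.0917
grip_force: 0.0
```

Run:
```python
from h import *
a=over(PR2,.003);print('to PR2',*delta(a))
im=grab_frame('wrist');cv2.imwrite('pics/w7.png',im);cw=calibration('wrist')
print('pred bot',proj(plaque(PR2,.12,.012),cw).round().tolist())
```

```text
to PR2 [ 0.0598 -0.001  -1.6786] [-0.0088 -0.022  -0.0003]
pred bot [[329.0, 344.0], [229.0, 344.0], [218.0, 141.0], [340.0, 141.0]]
```

View pics/w7.png

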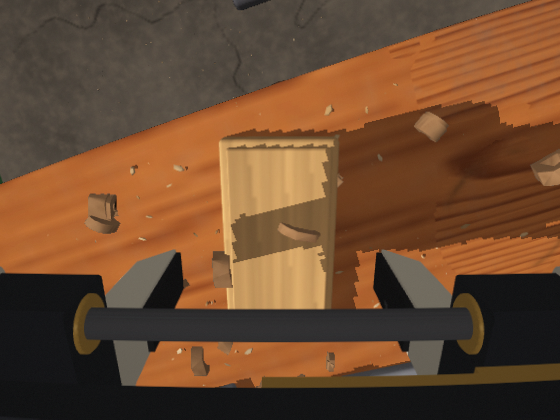

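The long plaque's near edge is at y≈138 (predicted 141) and it is centred. I'll apply the small correction and grip.

servo_tool --commands '[[[0,0.02,-0.6],[0,0,0],1],[[0,0,-0.7],[0,0,0],1],[[0,0,-0.38],[0,0,0],0.8],[[0,0,0],[0,0,0],0.5],[[0,0,0],[0,0,0],0],[[0,0,0],[0,0,0],0],[[0,0,0],[0,0,0],0],[[0,0,0],[0,0,0],0],[[0,0,0],[0,0,0],0],[[0,0,0],[0,0,0],0]]'

```text
time: 33.45
tool_pos: [0.4322, -0.1701, 0.1812]
tool_rot: [0.159, 0.987, 0.0, -0.002]
ft_force: [-0.5, 0.7, 3.4]
width: 0.0596
grip_force: 30.0
```

Run:
```python
from h import *
o=arm.get_obs();print(o['time'],o['tool_pos'],o['width'],o['grip_force'],o['ft_force'])
b=onbed(LB,.068,.066);c=onbed(LB,.068,.024)
cur=(np.array(o['tool_pos'])+[0,0,.12],R.from_quat(o['tool_rot']))
print('after 6u lift to hover LB',*delta(b,cur)); print('down',*delta(c,b))
```

```text
33.45 [ 0.4322 -0.1701  0.1812] 0.05963735863765551 29.99902904033661 [-0.5043  0.7241  3.3793]
after 6u lift to hover LB [12.4435 -4.6083 -1.3301] [0.3729 2.7619 2.4384]
down [-0.853  -0.0435 -1.9184] [0. 0. 0.]
```

servo_tool --commands '[[[0,0,0.6],[0,0,0],0],[[0,0,0.9],[0,0,0],0],[[0,0,0.9],[0,0,0],0],[[0,0,0.9],[0,0,0],0],[[0,0,0.9],[0,0,0],0],[[0,0,0.9],[0,0,0],0],[[0,0,0.9],[0,0,0],0],[[0.957,-0.3545,-0.102],[0.0287,0.2125,0.1876],0],[[0.957,-0.3545,-0.102],[0.0287,0.2125,0.1876],0],[[0.957,-0.3545,-0.102],[0.0287,0.2125,0.1876],0]]'

```text
time: 34.45
tool_pos: [0.4899, -0.1915, 0.2958]
tool_rot: [0.117, 0.992, -0.001, -0.05]
ft_force: [0.4, -0.4, -1.9]
width: 0.0598
grip_force: 30.0
```

servo_tool --commands '[[[0.957,-0.3545,-0.102],[0.0287,0.2125,0.1876],0],[[0.957,-0.3545,-0.102],[0.0287,0.2125,0.1876],0],[[0.957,-0.3545,-0.102],[0.0287,0.2125,0.1876],0],[[0.957,-0.3545,-0.102],[0.0287,0.2125,0.1876],0],[[0.957,-0.3545,-0.102],[0.0287,0.2125,0.1876],0],[[0.957,-0.3545,-0.102],[0.0287,0.2125,0.1876],0],[[0.957,-0.3545,-0.102],[0.0287,0.2125,0.1876],0],[[0.957,-0.3545,-0.102],[0.0287,0.2125,0.1876],0],[[0.957,-0.3545,-0.102],[0.0287,0.2125,0.1876],0],[[0.957,-0.3545,-0.102],[0.0287,0.2125,0.1876],0]]'

```text
time: 35.45
tool_pos: [0.6813, -0.2624, 0.2748]
tool_rot: [-0.025, 0.978, -0.005, -0.209]
ft_force: [0.8, -0.2, -1.4]
width: 0.0592
grip_force: 30.0
```

servo_tool --commands '[[[0,0,0],[0,0,0],0],[[-0.2,-0.01,-0.47],[0,0,0],0],[[-0.2,-0.01,-0.47],[0,0,0],0],[[-0.2,-0.01,-0.47],[0,0,0],0],[[-0.2,-0.01,-0.45],[0,0,0],0],[[0,0,0],[0,0,0],0],[[0,0,0],[0,0,0],0],[[0,0,0],[0,0,0],0],[[0,0,0],[0,0,0],0],[[0,0,0],[0,0,0],0]]'

```text
time: 36.45
tool_pos: [0.6652, -0.263, 0.2376]
tool_rot: [-0.025, 0.978, -0.005, -0.208]
ft_force: [0.6, -0.0, -0.5]
width: 0.0594
grip_force: 30.0
```

```bash
python3 -c "
from h import *
where(LB)"
```

```text
t 36.45 bed mm [67.4725 -0.0866 25.7392] F bed [-0.7107  0.0566 -0.2231] w 0.05944533406621256 ang [0.0168 0.0102 0.0139]
```

servo_tool --commands '[[[-0.024,0,-0.055],[0,0,0],0],[[-0.024,0,-0.055],[0,0,0],0],[[-0.024,0,-0.055],[0,0,0],0],[[-0.024,0,-0.055],[0,0,0],0],[[-0.024,0,-0.055],[0,0,0],0],[[-0.02,0,-0.04],[0,0,0],0],[[0.068,0.003,-0.03],[0,0,0],0],[[0.068,0.003,-0.03],[0,0,0],0],[[0.068,0.003,-0.03],[0,0,0],0],[[0,0,0],[0,0,0],0]]'

```text
time: 37.45
tool_pos: [0.6665, -0.2632, 0.23]
tool_rot: [-0.025, 0.978, -0.006, -0.208]
ft_force: [0.1, 0.3, 5.6]
width: 0.0597
grip_force: 30.0
```

```bash
python3 -c "
from h import *
where(LB)"
```

```text
t 37.45 bed mm [63.208   0.2896 19.3058] F bed [ 2.1532 -0.2513  5.1272] w 0.05966407647822139 ang [ 0.0547 -0.0028 -0.016 ]
```

servo_tool --commands '[[[0.05,0.002,-0.02],[0,0,0],0],[[0.05,0.002,-0.02],[0,0,0],0],[[0.05,0.002,-0.02],[0,0,0],0],[[0.05,0.002,-0.02],[0,0,0],0],[[0.025,0.001,-0.01],[0,0,0],0],[[0,0,0],[0,0,0],0],[[0,0,0],[0,0,0],0],[[0,0,0],[0,0,0],0],[[0,0,0],[0,0,0],0],[[0,0,0],[0,0,0],0]]'

```text
time: 38.45
tool_pos: [0.6689, -0.2634, 0.2288]
tool_rot: [-0.024, 0.977, -0.005, -0.211]
ft_force: [-7.2, 1.1, 13.0]
width: 0.0598
grip_force: 30.0
```

```bash
python3 -c "
from h import *
where(LB)"
```

```text
t 38.45 bed mm [61.7724  0.4357 19.2827] F bed [11.815  -1.5097  8.9227] w 0.05978619144460323 ang [-0.0072 -0.3967 -0.0524]
```

servo_tool --commands '[[[-0.06,-0.003,0.05],[0,0,0],0],[[0,0,0],[0,0,0],0.85],[[0,0,0],[0,0,0],0.85],[[0,0,0],[0,0,0],0.85],[[0,0,0],[0,0,0],0.85],[[0.1,0.005,0.23],[0,0,0],0.85],[[0.2,0.01,0.46],[0,0,0],0.85],[[0.3,0.01,0.68],[0,0,0],0.85],[[0.35,0.02,0.8],[0,0,0],0.85],[[0,0,0.8],[0,0,0],0.85]]'

```text
time: 39.45
tool_pos: [0.6897, -0.2613, 0.2895]
tool_rot: [-0.025, 0.978, -0.005, -0.207]
ft_force: [-0.3, -0.6, -0.1]
width: 0.0779
grip_force: 0.0
```

servo_tool --commands '[[[-0.5,1,0.5],[0,-0.1,0],0.85],[[-0.5,1,0.5],[0,-0.1,0],0.85],[[-0.5,1,0.5],[0,-0.1,0],0.85],[[-0.5,1,0.5],[0,-0.1,0],0.85],[[-0.5,1,0.5],[0,-0.1,0],0.85],[[-0.5,1,0],[0,-0.1,0],0.85],[[-0.5,1,0],[0,-0.1,0],0.85],[[-0.5,1,0],[0,-0.1,0],0.85],[[-0.5,1,0],[0,-0.1,0],0.85],[[-0.5,1,0],[0,-0.1,0],0.85]]'

```text
time: 40.45
tool_pos: [0.5882, -0.0611, 0.3392]
tool_rot: [-0.025, 0.991, -0.007, -0.133]
ft_force: [0.1, 1.0, 0.1]
width: 0.0783
grip_force: 0.0
```

servo_tool --commands '[[[-0.3,1,0],[0,-0.1,0],0.85],[[-0.3,1,0],[0,-0.1,0],0.85],[[-0.3,1,0],[0,-0.1,0],0.85],[[-0.3,1,0],[0,-0.1,0],0.85],[[-0.3,1,0],[0,-0.1,0],0.85],[[0,1,0],[0,0,0],0.85],[[0,1,0],[0,0,0],0.85],[[0,0,0],[0,0,0],0.85],[[0,0,0],[0,0,0],0.85],[[0,0,0],[0,0,0],0.85]]'

```text
time: 41.45
tool_pos: [0.5586, 0.0767, 0.3381]
tool_rot: [-0.023, 0.995, -0.009, -0.097]
ft_force: [-0.0, -0.8, -0.9]
width: 0.0784
grip_force: 0.0
```

Run:
```python
from h import *
im=grab_frame('top');cv2.imwrite('pics/t8.png',im);s=grab_frame('side');cv2.imwrite('pics/s8.png',s)
c=calibration('top')
for n,p,L in(('L',LB,.12),('S',SB,.08)):
    q=np.array([[0,.03],[0,-.03],[L,-.03],[L,.03]])
    print(n,'pred shoulder',((proj(bedpts(p,np.c_[q,np.full(4,.028)]),c)-[265,150])*5).round().tolist())
a=cv2.resize(im[150:230,265:400],None,fx=5,fy=5,interpolation=cv2.INTER_CUBIC)
cv2.imwrite('pics/f8.png',a)
```

```text
L pred shoulder [[566.0, 43.0], [429.0, 52.0], [466.0, 292.0], [611.0, 281.0]]
S pred shoulder [[259.0, 101.0], [121.0, 93.0], [110.0, 251.0], [253.0, 260.0]]
```

View pics/f8.png

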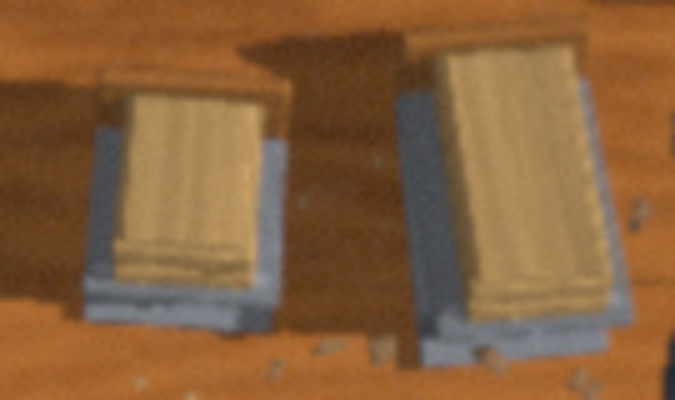

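The top view shows both pairs stacked straight against the backstops: short stack from (130,95) to (250,285), long stack from (440,50) to (608,312). I'll check the lower plaques' near ends numerically.

Run:
```python
from h import *
c=calibration('top')
for n,p,L in(('L',LB,.12),('S',SB,.08)):
  for x in(L,L+.006):
    q=np.array([[x,.03,0],[x,-.03,0],[x,.03,.012],[x,-.03,.012],[x,.03,.028],[x,-.03,.028]])
    print(n,x,((proj(bedpts(p,q),c)-[265,150])*5).round().tolist())
o=arm.get_obs();print(o['time'],o['joint_velocities'])
# grip offset of long_1 from first wrist picture is checked via rows of luminance along stack near end
im=cv2.imread('pics/t8.png').astype(int)
print('S col',(265+180/5),im[196:216,301,2].tolist()); print('L col',im[200:222,373,2].tolist())
```

```text
L 0.12 [[601.0, 314.0], [460.0, 324.0], [605.0, 300.0], [462.0, 311.0], [611.0, 281.0], [466.0, 292.0]]
L 0.126 [[604.0, 327.0], [462.0, 337.0], [608.0, 313.0], [464.0, 323.0], [613.0, 294.0], [467.0, 304.0]]
S 0.08 [[249.0, 293.0], [109.0, 284.0], [250.0, 279.0], [109.0, 270.0], [253.0, 260.0], [110.0, 251.0]]
S 0.08600000000000001 [[248.0, 305.0], [108.0, 297.0], [250.0, 292.0], [108.0, 283.0], [252.0, 273.0], [109.0, 264.0]]
41.55 [-0.0001  0.0034 -0.0063  0.0024 -0.0027 -0.0019 -0.0014]
S col 301.0 [177, 175, 163, 160, 158, 144, 133, 142, 156, 143, 129, 121, 113, 103, 104, 117, 125, 128, 121, 124]
L col [170, 168, 169, 171, 176, 167, 167, 167, 155, 147, 163, 159, 143, 129, 121, 118, 119, 123, 128, 128, 129, 140]
```

The lower plaques' near ends match full seating at the backstops, so I'm handing in.

```bash
python3 -c "
from station import job
print(job.sign_off())"
```

```text
the job is handed in; nothing more can be done
None
```

I stacked both long plaques on the long rack and both short ones on the short rack, face up and straight against the backstops by force readings and the last top view. I handed in at about 41.6 s of 72 s; sign-off gave no verdict.

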